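Fold the flap and shut the torch-parts case

ROBOT

A 6-joint arm with a two-finger parallel gripper is mounted at the origin on the work surface. World frame = base frame: x ahead of the robot, y to its left, z up, the work surface at z = 0. Lengths are in m, angles in degrees, forces in N, time in s.
With the tool pointing down it reaches from about 0.3 to 0.75 m from the base axis. Payload 8.5 kg.
Tool frame: the origin (TCP) lies on the centre line of the jaws, within the pads' length; the fingertips stand 17 mm ahead of it and the grasp point (between the pads) lies 2 mm behind it; z points along the fingers, y is the line along which they close (so a half turn about z gives the same grasp; the last joint's range is limited). The gripper opens to 85 mm and grips with 20 to 120 N. Pads are 22 mm wide; open, the fingers measure 114 mm over their backs; the gripper's body (76 mm by 85 mm) begins 54 mm behind the grasp point. The pads swing forward as they close: fully open they stand 13 mm farther back than shut.
Start: joints at [-78.57, 21.807, 74.336, -0, 83.858, -12.336], TCP at [0.222, -0.503, 0.248] pointing down, gripper open.
Joint ranges: [-178.18, 178.18], [-50.72, 133.34], [12.68, 142.11], [-81.47, 261.47], [9.98, 163.14], [-165.26, 165.26]. Speed limits (degrees/s): [136.94, 136.94, 180, 180, 180, 180].

INTERFACE

Orientations are given as a 3x3 rotation matrix whose columns are the frame's x, y, z axes.
In Python, from rig import env gives the robot as it stands.
- The arm moves only by the shell command python3 -m handwheel 'ROWS' [OPENING] [FORCE]. ROWS is JSON, a list that holds one entry, the list of rows, each a list of 4 numbers: the shift along the tool's x, y, z in m, then the turn about the tool's z in rad. In form: [[[x, y, z, roll], ...]]. A call has 1 to 5 rows; each row shifts and turns the commanded pose from where the row before left it, along the tool's axes as they then stand; what a row does not reach is not made up. A row lasts 1/12 s, in which the tool goes at most 41.7 mm and 7.16 degrees, less where a joint would pass 70% of its speed; a pose out of reach is approached as far as the arm can. A call is refused whole if a number of a shift passes 0.0417 or a number of a turn 0.125, either way. A call with a gripper value outside its range is refused whole. OPENING is the opening in per cent of the stroke, from 0 (shut) to 100 (fully open), set as the call begins (- or left out, the last holds). The fingers move at their own pace and stop on an object; FORCE is the grip in N (left out, the last holds). Time passes only in rows, so rows that do not move let the fingers close. It gives the time, the measured TCP pose, the force and the opening at its end, in the units of the state.
- env.observe(): the state, without advancing time (a new reading comes with each control period).
- env.get_image(name): name is "side" or "top"; returns (picture, depth): 400x640x3 uint8, red, green, blue; 400x640 float32, m along the optical axis (not along the pixel's ray), 0 where there is no reading.
- env.camera_params(name): a dict with "K" (3x3 intrinsics, pixels), "rvec" (rotation vector, rad) and "tvec" (3), from world to camera coordinates, as OpenCV has them. Camera axes: x right, y down, z forward; pixel columns grow to the right and rows downward; lengths in m; the calibration is good to about 2 mm. A picture is of the moment at which its call begins. camera_params takes no time and is no camera call.
- env.close_job(): hands the job in, once; it reports no verdict.
The state is a dict: "time_s": time; "q": joint angles; "qvel": joint speeds; "joint_efforts": joint torques, N m; "position": TCP position; "tool_rot": TCP orientation; "ft_force": force on the tool from outside, world axes, zero at the start; "wrist_torque": the same for the moment, N m; "grip_width": finger opening in m.
Only numpy, scipy, OpenCV 4.12 (cv2) and the standard library are available. Lean on these libraries where they do the work, as an engineer would, in place of code of your own. Each camera call takes 0.05 s, during which the arm holds its last target. There are 200 camera calls.

TASK

Pack up the open torch-parts case on the welding bench: push its upright inner flap down flat over the parts, then swing the hinged cover fully shut over it. Only push with the fingers: do not lift or shove the case or slam the cover, and leave the other things on the bench as they stand.

Things in the scene. Friction and masses are not known exactly. Their poses are not given: they have to be found in the camera images.
- case: sheet-steel torch-parts case standing loose on the bench, 2.5 kg or so, open on top: 240 mm (its x) x 180 mm (its y) x 70 mm high. Origin: centre of its underside; z up; its x points roughly away from the robot (within 0.6 rad), its y to the robot's left. The cover is hinged along its +y long rim, the flap along the inside of its -y long wall. Small bail handles stand 21 mm out of its x ends; nozzles and tips lie in its insert, all lower than the flap's hinge
- flap (a joint): angle of the inner flap (rad): 0 = folded flat over the parts in the case, about 1.57 = standing upright; at most 1.75. Starts between 1.3 and 1.65. The flap turns towards the case's +y as it folds. Its hinge is stiff: it stays where it is left, and takes about 2 N on the flap's middle to move
- flap_hinge (a point): middle of the flap's hinge line, 48 mm above the bench, 78 mm to the -y side of the case's centre; the line runs along the case's x. The flap is a plain aluminium sheet with slots, 226 mm along the hinge, 130 mm from hinge to free edge, 3 mm thick; folded, its upper face is 51 mm above the bench
- flap_edge (a point): middle of the flap's free edge, on the face that is uppermost when folded
- cover (a joint): angle of the cover (rad): 0 = shut on the case, about 1.57 = upright, at most 2.1. Starts between 1.75 and 2.0, that is, leaning back away from the case. Stiff hinge: it stays at any angle where it is left, and takes about 4 to 5 N near its free edge to swing. The upright flap stands in its way, so the flap comes first
- cover_hinge (a point): middle of the cover's hinge line, 70.5 mm above the bench, 90 mm to the +y side of the case's centre; the line runs along the case's x. The cover is a grey steel plate 250 mm along the hinge and 188 mm from hinge to free edge, 6 mm thick, with a 14 mm turned-down skirt on its inner face; shut, its upper face is 76.5 mm above the bench
- cover_edge (a point): middle of the cover's free edge, on its outer face (uppermost when shut, facing away from the case when open)
- pipe_piece: short piece of steel pipe standing on end, 60 mm outside diameter, 50 mm high, off the case's +x, -y corner; bystander. Origin: centre of its underside
- paste_tin: closed round tin, 66 mm diameter, 60 mm high, beyond the case's +x end; bystander. Origin: centre of its underside
- magnet: welding magnet, a stepped red block 90 mm x 24 mm, 60 mm high, standing on the flap side of the case (its -y side); bystander. Origin: centre of its underside
- jar: plastic jar, 56 mm diameter, 90 mm high, standing behind the open cover (on the case's +y side); bystander. Origin: centre of its underside
- hammer: hammer lying on the bench to the right; bystander
- wrench: wrench lying on the bench to the left; bystander
- offcut: 110 mm offcut of steel angle, 40 mm high, at the left; bystander. Origin: centre of its underside

How it is judged (in metres and radians):
On the way, in this order (a step that is already met when the one before it is completed fails the run):
1. the flap is folded down flat while the cover is still open (value of joint flap below 0.08 rad and value of joint cover above 1 rad), for 0.2 s.
2. the cover is shut over the folded flap (value of joint cover below 0.05 rad and value of joint flap below 0.08 rad), for 0.2 s.
At the end, for the whole second after the job is handed in: The flap lies flat (within 0.08 rad) and the cover is shut over it (within 0.05 rad, 9 mm at its free edge); the case stands level and at rest within 30 mm of where it stood, every other loose thing within 30 mm of its place (all of step 2 and distance of each of case, pipe_piece, paste_tin, magnet, jar, hammer, wrench, offcut from where it was at the start of the episode below 0.03 m and linear speed of case below 0.02 m/s and angle between case's own z axis and vertical below 0.05 rad); the robot touches nothing.
It fails at once if the case is lifted, tipped or shoved more than 30 mm (height (world z) of case above 0.015 m or angle between case's own z axis and vertical above 0.15 rad or distance of case from where it was at the start of the episode above 0.03 m).
It fails at once if the cover is slammed (it closes faster than 4 rad/s) (velocity of joint cover below -4 rad/s).
It fails at once if another thing is carried off, knocked over or moved more than 30 mm (not (distance of pipe_piece from where it was at the start of the episode below 0.03 m) or not (distance of paste_tin from where it was at the start of the episode below 0.03 m) or not (distance of magnet from where it was at the start of the episode below 0.03 m) or not (distance of jar from where it was at the start of the episode below 0.03 m) or not (distance of hammer from where it was at the start of the episode below 0.03 m) or not (distance of wrench from where it was at the start of the episode below 0.03 m) or not (distance of offcut from where it was at the start of the episode below 0.03 m) or angle between any of pipe_piece, paste_tin, magnet, jar's own z axis and vertical above 0.5 rad).
It fails at once if the cover is swung down while the flap is still up (value of joint cover below 0.9 rad and value of joint flap above 0.3 rad).
It also fails if it takes over 59 s, if anything falls off the work surface, if the arm or the gripper's body presses on something with over 40 N, if the wrist force passes 120 N, or if a joint passes its speed limit or range.

## Working session

There is one attempt and no reset: what is moved stays moved. The work goes in short steps, Python scripts to look and compute and a shell command to move; the robot and the scene stay as the last step left them, time stands still between calls to the robot, and variables do not carry over. Pictures are saved under pics/ and viewed, on a budget of 10 in all, crops included, one or two more only if the job needs it, and the job is handed in when it is done.

```bash
mkdir -p pics; ls
python3 - <<'E'
from rig import env
import cv2,numpy as np
for n in("top","side"):
    im,d=env.get_image(n); cv2.imwrite(f"pics/{n}0.png",im[:,:,::-1]); np.save(f"pics/{n}0.npy",d)
    p=env.camera_params(n); print(n,p)
s=env.observe(); print(s["time_s"],s["position"],s["tool_rot"],s["grip_width"])
E
```

```text
pics
top {'K': array([[441.38823454,   0.        , 323.88672662],
       [  0.        , 441.38823454, 195.52476046],
       [  0.        ,   0.        ,   1.        ]]), 'rvec': array([ 2.20614914, -2.14875222,  0.09093692]), 'tvec': array([-0.07025787,  0.57185301,  1.48360493])}
side {'K': array([[468.49351514,   0.        , 315.31908021],
       [  0.        , 468.49351514, 209.04639352],
       [  0.        ,   0.        ,   1.        ]]), 'rvec': array([ 0.38492544, -2.7281196 ,  1.26344839]), 'tvec': array([0.52543413, 0.18251609, 1.28003635])}
0.1 [ 0.22159431 -0.50312813  0.24777786] [[ 9.15201587e-01  4.02996268e-01 -2.51783493e-04]
 [ 4.02996246e-01 -9.15200738e-01  1.27891602e-03]
 [ 2.84965943e-04 -1.27193377e-03 -9.99999150e-01]] 0.08530609923635159
```

View pics/top0.png

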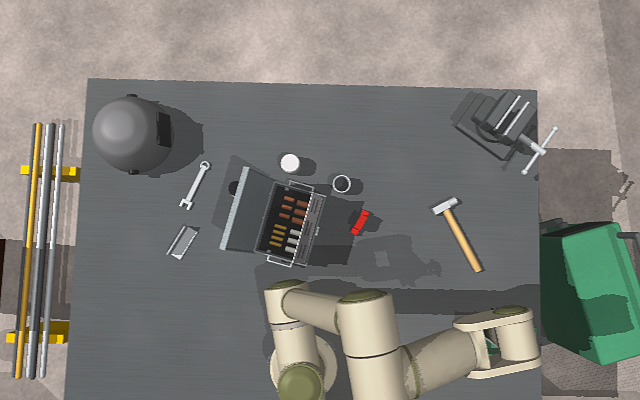

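View pics/side0.png

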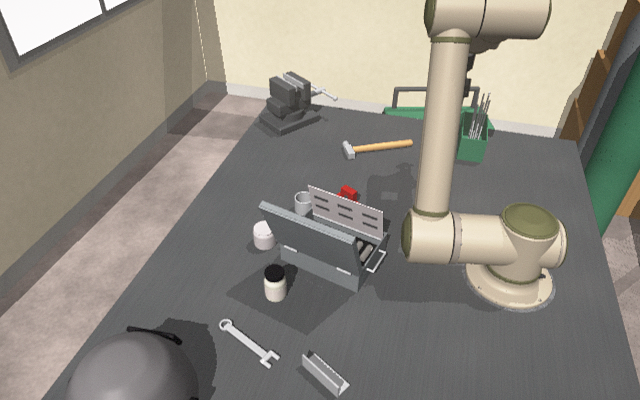

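The top view shows the case at about (290,225), the flap upright at (313,225), the cover leaning back at (238,210), the jar behind it at (233,188), the magnet at (360,222), the pipe at (341,184) and the tin at (290,162). Next I'll fit a case model to the depth clouds from both views.

```bash
cat > h.py <<'E'
import cv2,numpy as np
from rig import env
from scipy.spatial import cKDTree
from scipy.optimize import least_squares
def cloud(n,d):
    p=env.camera_params(n);K=p["K"];R,_=cv2.Rodrigues(p["rvec"])
    v,u=np.nonzero(d>0);z=d[v,u]
    c=np.c_[(u-K[0,2])/K[0,0]*z,(v-K[1,2])/K[1,1]*z,z]
    return (c-np.ravel(p["tvec"]))@R,u,v
def rect(o,a,b,s=.004):
    o,a,b=map(np.array,(o,a,b));na=int(np.linalg.norm(a)/s)+2;nb=int(np.linalg.norm(b)/s)+2
    A,B=np.meshgrid(np.linspace(0,1,na),np.linspace(0,1,nb));return o+A.reshape(-1,1)*a+B.reshape(-1,1)*b
def model(p):
    x,y,w,f,c=p
    m=[rect([s*.12,-.09,0],[0,.18,0],[0,0,.07]) for s in(-1,1)]+[rect([-.12,s*.09,0],[.24,0,0],[0,0,.07]) for s in(-1,1)]
    m.append(rect([-.113,-.078,.049],[.226,0,0],[0,.13*np.cos(f),.13*np.sin(f)]))
    C=np.array([0,-np.cos(c),np.sin(c)]);N=np.array([0,np.sin(c),np.cos(c)])
    for k in(0,.006): m.append(rect(np.array([-.125,.09,.0705])+N*k,[.25,0,0],.188*C))
    m=np.vstack(m);R=np.array([[np.cos(w),-np.sin(w),0],[np.sin(w),np.cos(w),0],[0,0,1]])
    return m@R.T+[x,y,0]
def fit(P,p0):
    P=P[P[:,2]>.055]
    f=lambda p:np.minimum(cKDTree(model(p)).query(P)[0],.03)
    r=least_squares(f,p0,loss='soft_l1',f_scale=.004,diff_step=1e-3,x_scale=[.01,.01,.05,.1,.1]);return r.x,np.median(f(r.x)),len(P)
E
python3 - <<'E'
from h import *
cl={n:cloud(n,np.load(f"pics/{n}0.npy")) for n in("top","side")}
P,u,v=cl["top"]
for nm,a,b in(("case",290,225),("jar",233,188),("magnet",360,222),("pipe",341,184),("tin",290,162),("offcut",183,242),("wrench",195,185)):
    m=np.hypot(u-a,v-b)<9;Q=P[m];Q=Q[Q[:,2]>.015] if nm!="wrench" else Q
    print(nm,Q.mean(0).round(3) if len(Q) else None,Q[:,2].max().round(3) if len(Q) else"")
c=P[np.hypot(u-290,v-225)<6].mean(0)
S=np.vstack([cl[n][0] for n in cl]);
S=S[(np.hypot(S[:,0]-c[0],S[:,1]-c[1])<.26)&(S[:,2]<.3)]
best=None
for w in(-.4,-.2,0,.2):
    r=fit(S,[c[0],c[1],w,1.5,1.85]);print(r[0].round(3),r[1],r[2])
for n in cl:
    Q=cl[n][0];Q=Q[(np.hypot(Q[:,0]-c[0],Q[:,1]-c[1])<.26)&(Q[:,2]<.3)];r=fit(Q,[c[0],c[1],-.25,1.5,1.85]);print(n,r[0].round(3),r[1],r[2])
E
```

```text
case [0.47  0.057 0.024] 0.04
jar [0.579 0.225 0.149] 0.255
magnet [ 0.487 -0.177  0.053] 0.069
pipe [ 0.613 -0.113  0.043] 0.057
tin [0.68  0.062 0.06 ] 0.068
offcut [0.415 0.435 0.029] 0.045
wrench [0.6   0.394 0.002] 0.013
[ 0.478  0.057 -0.245  1.345  1.922] 0.0031338010738481336 14768
[ 0.475  0.058 -0.244  1.346  1.924] 0.003136595198339835 14768
[ 0.477  0.057 -0.245  1.345  1.922] 0.0031351252641316596 14768
[ 0.477  0.057 -0.245  1.345  1.922] 0.0031368367484711415 14768
top [ 0.476  0.055 -0.247  1.345  1.903] 0.002801326174174189 5431
side [ 0.476  0.058 -0.244  1.337  1.925] 0.0029053097840624834 9337
```

```bash
cat > w.py <<'E'
from rig import env
import numpy as np
s=env.observe();c,n=np.cos(-.245),np.sin(-.245);R=np.array([[c,-n,0],[n,c,0],[0,0,1]])
print("t",round(s["time_s"],2),"case-frame mm",((s["position"]-[.476,.057,0])@R*1000).round(1),"toolx",(R.T@s["tool_rot"][:,0]).round(3),"F case",(s["ft_force"]@R).round(1),"grip",round(s["grip_width"],3))
E
python3 -m handwheel '[[[0,0,0,0.11],[0,0,0,0.11],[0,0,0,0.11],[0,0,0,0.11],[0,0,0,0.11]]]' 0 40; python3 -m handwheel '[[[0,0,0,0.11],[0,0,0,0],[0,0,0,0]]]'; python3 w.py
python3 - <<'E'
from h import *
# bystanders in the case frame, from the side cloud
P,u,v=cloud("side",np.load("pics/sid"+"e0.npy"))
for nm,a,b in(("jar",275,270),("magnet",348,191),("pipe",303,197),("tin",264,229)):
    Q=P[np.hypot(u-a,v-b)<8];q=np.median(Q[Q[:,2]>.02],0)
    d=q-[.476,.057,0];w=-.245;print(nm,(d[0]*np.cos(w)+d[1]*np.sin(w)).round(3),(-d[0]*np.sin(w)+d[1]*np.cos(w)).round(3),q[2].round(3))
E
```

```text
time_s: 0.52
position: [0.2216, -0.5032, 0.248]
tool_rot: [[0.99, -0.14, -0.0], [-0.14, -0.99, 0.001], [-0.0, -0.001, -1.0]]
ft_force: [0.3, 0.8, -0.3]
grip_width: 0.0259
time_s: 0.77
position: [0.2216, -0.5033, 0.2481]
tool_rot: [[0.971, -0.24, -0.0], [-0.24, -0.971, 0.001], [-0.0, -0.001, -1.0]]
ft_force: [-0.6, 0.1, -0.1]
grip_width: 0.0004
t 0.77 case-frame mm [-110.9 -605.2  248.1] toolx [ 1.     0.003 -0.   ] F case [-0.6 -0.1 -0.1] grip 0.0
jar 0.062 0.199 0.09
magnet 0.069 -0.217 0.056
pipe 0.188 -0.147 0.041
tin 0.191 0.068 0.06
```

```bash
python3 -m handwheel '[[[0.009,-0.02,0.007,0],[0.009,-0.035,0.007,0],[0.009,-0.035,0.007,0],[0.009,-0.035,0.007,0],[0.009,-0.035,0.007,0]]]' >/dev/null; python3 -m handwheel '[[[0.009,-0.035,0.007,0],[0.009,-0.035,0.007,0],[0.009,-0.035,0.007,0],[0.009,-0.035,0.007,0],[0.009,-0.035,0.007,0]]]'>/dev/null; python3 -m handwheel '[[[0.009,-0.035,0.007,0],[0.009,-0.035,0.007,0],[0,-0.02,0,0],[0,-0.01,0,0],[0,0,0,0]]]'; python3 w.py
```

```text
time_s: 2.02
position: [0.4321, -0.1062, 0.1644]
tool_rot: [[0.971, -0.238, -0.0], [-0.238, -0.971, 0.0], [-0.0, -0.0, -1.0]]
ft_force: [0.1, 0.6, 0.5]
grip_width: 0.0002
t 2.02 case-frame mm [  -2.9 -169.   164.4] toolx [ 1.     0.005 -0.   ] F case [-0.   0.6  0.5] grip 0.0
```

```bash
python3 -m handwheel '[[[0,-0.025,0,0],[0,-0.035,0,0],[0,-0.01,0,0],[0,-0.01,0,0],[0,-0.01,0,0]]]' >/dev/null; python3 w.py; python3 -m handwheel '[[[0,-0.008,0,0],[0,-0.007,0.002,0],[0,-0.007,0.002,0],[0,-0.006,0.003,0],[0,-0.006,0.003,0]]]' >/dev/null; python3 w.py;  python3 -m handwheel '[[[0,-0.006,0.003,0],[0,-0.005,0.004,0],[0,-0.005,0.004,0],[0,-0.005,0.004,0],[0,0,0,0]]]' >/dev/null; python3 w.py
```

```text
t 2.43 case-frame mm [ -2.4 -80.8 164.5] toolx [ 1. -0.  0.] F case [0.8 0.4 0.7] grip 0.0
t 2.85 case-frame mm [ -2.6 -46.  154.1] toolx [ 1. -0.  0.] F case [-0.3 -0.7  1.5] grip 0.0
t 3.27 case-frame mm [ -3.2 -24.6 138.4] toolx [ 1.     0.    -0.002] F case [-0.2 -1.3 -0.3] grip 0.0
```

```bash
python3 -m handwheel '[[[0,-0.005,0.005,0],[0,-0.005,0.006,0],[0,-0.004,0.006,0],[0,-0.004,0.006,0],[0,-0.003,0.006,0]]]' >/dev/null; python3 w.py; python3 -m handwheel '[[[0,-0.003,0.006,0],[0,-0.002,0.006,0],[0,-0.002,0.006,0],[0,-0.001,0.006,0],[0,0,0,0]]]' >/dev/null; python3 w.py;python3 - <<'E'
from h import *
im,d=env.get_image("side");cv2.imwrite("pics/s1.png",cv2.resize(im[120:340,200:460,::-1],None,fx=2,fy=2))
E
```

```text
t 3.68 case-frame mm [ -2.8  -3.8 109.6] toolx [ 1. -0. -0.] F case [ 0.1 -0.5  0.8] grip -0.0
t 4.1 case-frame mm [-3.2  3.7 85.1] toolx [ 1.    -0.    -0.002] F case [-0.9 -0.3 -0.9] grip -0.0
```

View pics/s1.png

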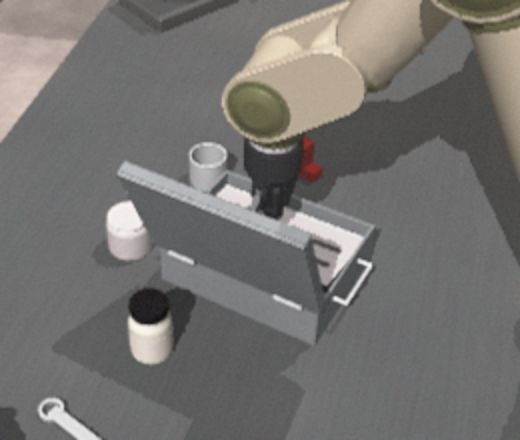

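The flap (crop about (310,240)) is nearly down under the fingers at (272,200). The cover is still open. I'll keep pressing until it seats.

```bash
python3 -m handwheel '[[[0,0,0.004,0],[0,0,0.004,0],[0,0,0.004,0],[0,0,0.002,0],[0,0,0,0]]]' >/dev/null; python3 w.py; python3 -m handwheel '[[[0,0,0.002,0],[0,0,0.001,0],[0,0,0,0],[0,0,0,0]]]' >/dev/null; python3 w.py
```

```text
t 4.57 case-frame mm [-2.9  3.6 71.9] toolx [ 1.    -0.    -0.001] F case [0.4 0.2 0. ] grip -0.0
t 4.9 case-frame mm [-2.8  3.7 69.3] toolx [ 1. -0. -0.] F case [ 0.7  0.3 -0.4] grip -0.0
```

```bash
for i in 1; do python3 -m handwheel '[[[0,0,0.001,0],[0,0,0,0],[0,0,0,0]]]' >/dev/null; python3 w.py; python3 -m handwheel '[[[0,0,0.001,0],[0,0,0,0],[0,0,0,0]]]' >/dev/null; python3 w.py; python3 -m handwheel '[[[0,0,0.001,0],[0,0,0,0],[0,0,0,0]]]' >/dev/null; python3 w.py; done
```

```text
t 5.15 case-frame mm [-2.7  3.7 68.3] toolx [ 1. -0. -0.] F case [ 0.5 -0.1  0.1] grip -0.0
t 5.4 case-frame mm [-2.7  3.7 68. ] toolx [ 1.    -0.     0.001] F case [-2.  -0.5  8.7] grip -0.0
t 5.65 case-frame mm [-2.6  3.7 67.8] toolx [1.    0.    0.001] F case [-5.  -1.5 20.1] grip -0.0
```

```bash
python3 -m handwheel '[[[0,0,-0.01,0],[0,0,-0.03,0],[0,0,-0.04,0],[0,0,-0.04,0],[0,0,-0.04,0]]]' >/dev/null; python3 -m handwheel '[[[0,0,-0.04,0],[0,0,-0.03,0],[0,0,-0.01,0],[0,0,0,0],[0,0,0,0]]]' >/dev/null; python3 w.py;python3 - <<'E'
from h import *
cl=[]
for n in("top","side"):
    im,d=env.get_image(n);cl.append(cloud(n,d)[0])
    if n=="side":cv2.imwrite("pics/s2.png",cv2.resize(im[120:340,200:460,::-1],None,fx=2,fy=2))
S=np.vstack(cl);w=-.245;d=S-[.476,.057,0]
C=np.c_[d[:,0]*np.cos(w)+d[:,1]*np.sin(w),-d[:,0]*np.sin(w)+d[:,1]*np.cos(w),d[:,2]]
m=(abs(C[:,0])<.1)&(abs(C[:,1])<.05)&(C[:,2]<.2);print("inside z pct",np.percentile(C[m,2],[5,25,50,75,95]).round(3))
m=(abs(C[:,0])<.1)&(C[:,1]>.1)&(C[:,1]<.18)&(C[:,2]>.12)&(C[:,2]<.26)
p=np.polyfit(C[m,2],C[m,1],1);print("cover y vs z",p,C[m].max(0))
E
```

```text
t 6.48 case-frame mm [ -2.9   3.6 305.8] toolx [ 1. -0. -0.] F case [-0.1  0.3 -0.6] grip 0.0
inside z pct [0.047 0.049 0.051 0.053 0.056]
cover y vs z [0.29936111 0.08210207] [0.09999016 0.16564401 0.25492883]
```

View pics/s2.png

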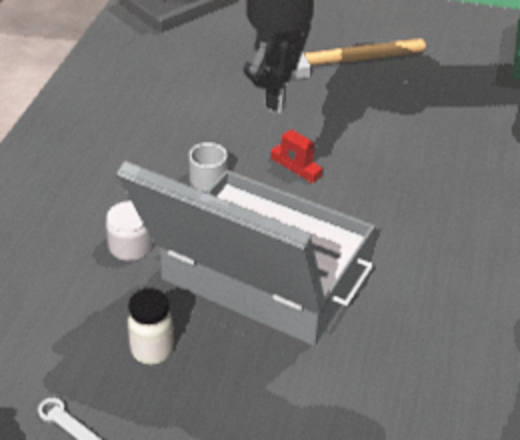

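The flap now lies flat: the cloud inside the case has a median height of 51 mm, and the picture shows it flat around (300,215). The cover and the bystanders are unchanged. Next I cross over the cover to get behind it.

```bash
python3 -m handwheel '[[[0,-0.02,0,0],[0,-0.04,0,0],[0,-0.04,0,0],[0,-0.04,0,0],[0,-0.04,0,0]]]' >/dev/null; python3 -m handwheel '[[[0,-0.022,0,0],[0,-0.01,0,0],[0,0,0,0]]]' >/dev/null; python3 w.py; python3 -m handwheel '[[[0,0,0.02,0],[0,0,0.03,0],[0,0,0.02,0],[0,0,0.01,0],[0,0,0,0]]]' >/dev/null; python3 w.py
```

```text
t 7.25 case-frame mm [ -3.1 216.9 304.4] toolx [ 1.     0.002 -0.003] F case [ 0.3 -0.4 -0.2] grip 0.0
t 7.67 case-frame mm [ -3.  214.  224.2] toolx [ 1.    -0.002 -0.004] F case [ 0.1  0.4 -0. ] grip -0.0
```

```bash
python3 -m handwheel '[[[0,0.01,-0.004,0],[0,0.01,-0.004,0],[0,0.006,-0.004,0],[0,0.006,-0.004,0],[0,0.006,-0.004,0]]]' >/dev/null; python3 w.py; python3 -m handwheel '[[[0,0.006,-0.002,0],[0,0.006,0,0],[0,0.006,0,0],[0,0.006,0,0],[0,0.006,0,0]]]' >/dev/null; python3 w.py;  python3 -m handwheel '[[[0,0.006,0,0],[0,0.006,0,0],[0,0.006,0,0]]]' >/dev/null; python3 w.py
python3 - <<'E'
from h import *
im,d=env.get_image("side");cv2.imwrite("pics/s3.png",cv2.resize(im[120:340,200:460,::-1],None,fx=2,fy=2))
E
```

```text
t 8.08 case-frame mm [ -2.5 176.8 247.8] toolx [ 1.    -0.001  0.002] F case [-0.5  0.4 -0.4] grip -0.0
t 8.5 case-frame mm [ -2.4 147.9 249.4] toolx [1.    0.    0.002] F case [0.5 5.3 3.7] grip -0.0
t 8.75 case-frame mm [ -2.7 129.2 248.5] toolx [ 1. -0.  0.] F case [-0.5  3.3  3.2] grip 0.0
```

View pics/s3.png

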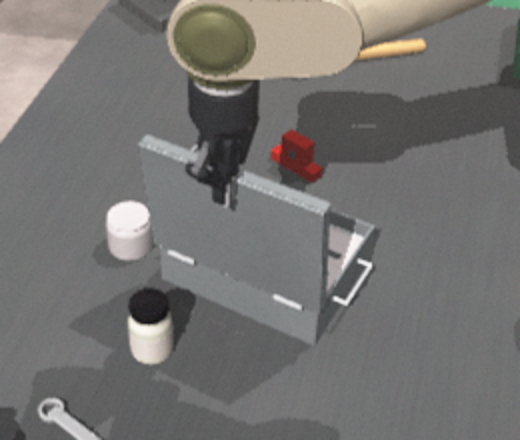

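The cover is now about upright, with the fingers on its outer face near the top edge (crop (225,190)). The case has not visibly moved. I'll follow the arc over.

```bash
python3 -m handwheel '[[[0,0.006,0,0],[0,0.006,0,0],[0,0.006,0,0],[0,0.006,0,0],[0,0.007,0,0]]]' >/dev/null; python3 w.py; python3 -m handwheel '[[[0,0.007,0.001,0],[0,0.007,0.001,0],[0,0.006,0.001,0],[0,0.006,0.001,0],[0,0.006,0.001,0]]]' >/dev/null; python3 w.py;  python3 -m handwheel '[[[0,0.006,0.002,0],[0,0.007,0.002,0],[0,0.006,0.003,0],[0,0.006,0.003,0],[0,0.006,0.003,0]]]' >/dev/null; python3 w.py;  python3 -m handwheel '[[[0,0.006,0.003,0],[0,0.005,0.003,0],[0,0.005,0.003,0],[0,0.005,0.004,0],[0,0.005,0.004,0]]]' >/dev/null; python3 w.py
```

```text
t 9.22 case-frame mm [ -2.8  98.1 248.1] toolx [ 1. -0. -0.] F case [-0.3  3.2  0.6] grip 0.0
t 9.63 case-frame mm [ -2.8  66.  243.1] toolx [ 1. -0. -0.] F case [0.2 3.3 0.8] grip -0.0
t 10.05 case-frame mm [ -2.7  35.  230. ] toolx [ 1. -0. -0.] F case [0.8 1.9 3.6] grip 0.0
t 10.47 case-frame mm [ -2.7   9.1 213. ] toolx [ 1. -0.  0.] F case [1.3 1.8 3.6] grip 0.0
```

```bash
python3 -m handwheel '[[[0,0.005,0.004,0],[0,0.005,0.004,0],[0,0.005,0.005,0],[0,0.005,0.005,0],[0,0.005,0.005,0]]]' >/dev/null; python3 w.py; python3 -m handwheel '[[[0,0.005,0.006,0],[0,0.004,0.006,0],[0,0.004,0.006,0],[0,0.004,0.006,0],[0,0.003,0.006,0]]]' >/dev/null; python3 w.py;  python3 -m handwheel '[[[0,0.003,0.006,0],[0,0.002,0.006,0],[0,0.002,0.006,0],[0,0.002,0.006,0],[0,0.002,0.006,0]]]' >/dev/null; python3 w.py;  python3 -m handwheel '[[[0,0.001,0.005,0],[0,0.001,0.005,0],[0,0,0.004,0],[0,0,0.003,0],[0,0,0,0]]]' >/dev/null; python3 w.py
```

```text
t 10.88 case-frame mm [ -2.8 -15.9 189.7] toolx [ 1. -0. -0.] F case [0.5 0.4 1.7] grip 0.0
t 11.3 case-frame mm [ -2.8 -35.8 159.6] toolx [ 1. -0. -0.] F case [-0.6 -0.9  2.6] grip 0.0
t 11.72 case-frame mm [ -2.8 -46.5 129.7] toolx [ 1. -0. -0.] F case [-0.9 -0.2  1.8] grip 0.0
t 12.13 case-frame mm [ -3.  -48.2 112.7] toolx [ 1.    -0.    -0.001] F case [ 0.6 -0.7 -0.6] grip 0.0
```

Contact with a shut cover is expected at z of about 93.5 mm.

```bash
python3 -m handwheel '[[[0,0,0.005,0],[0,0,0.004,0],[0,0,0.004,0],[0,0,0.003,0],[0,0,0,0]]]' >/dev/null; python3 w.py; python3 -m handwheel '[[[0,0,0.001,0],[0,0,0,0],[0,0,0,0]]]' >/dev/null; python3 w.py; python3 -m handwheel '[[[0,0,0.001,0],[0,0,0,0],[0,0,0,0]]]' >/dev/null; python3 w.py; python3 -m handwheel '[[[0,0,0.001,0],[0,0,0,0],[0,0,0,0]]]' >/dev/null; python3 w.py
```

```text
t 12.55 case-frame mm [ -3.  -48.3  96.7] toolx [ 1.    -0.    -0.001] F case [-0.1 -0.3  0.7] grip -0.0
t 12.8 case-frame mm [ -2.8 -48.2  96.3] toolx [ 1. -0. -0.] F case [-0.1  0.2  1.3] grip 0.0
t 13.05 case-frame mm [ -2.7 -48.3  95.3] toolx [ 1. -0.  0.] F case [ 0.2 -0.9 -0.7] grip 0.0
t 13.3 case-frame mm [ -2.8 -48.3  94.3] toolx [ 1. -0. -0.] F case [-0.3  0.3 -0.5] grip 0.0
```

```bash
python3 -m handwheel '[[[0,0,0.001,0],[0,0,0,0],[0,0,0,0]]]' >/dev/null; python3 w.py; python3 -m handwheel '[[[0,0,0.001,0],[0,0,0,0],[0,0,0,0]]]' >/dev/null; python3 w.py; python3 -m handwheel '[[[0,0,0.0005,0],[0,0,0,0],[0,0,0,0]]]' >/dev/null; python3 w.py
```

```text
t 13.55 case-frame mm [ -2.7 -48.4  93.5] toolx [ 1. -0.  0.] F case [-1.4 -1.5  6. ] grip 0.0
t 13.8 case-frame mm [ -2.7 -48.3  93.4] toolx [ 1.    -0.     0.001] F case [-5.2 -0.6 17.4] grip -0.001
t 14.05 case-frame mm [ -2.7 -48.3  93.4] toolx [1.    0.    0.001] F case [-6.5 -1.6 23.6] grip 0.0
```

Hard contact came at 93.4 mm, so the cover is seated. I'll retract up and to the right, then check.

```bash
python3 -m handwheel '[[[0,0,-0.005,0],[0,0,-0.02,0],[0,0,-0.04,0],[0,0,-0.04,0],[0,0,-0.04,0]]]' >/dev/null; python3 -m handwheel '[[[0,0.02,-0.02,0],[0,0.04,0,0],[0,0.04,0,0],[0,0.04,0,0],[0,0.04,0,0]]]' >/dev/null; python3 -m handwheel '[[[0,0.04,0,0],[0,0.03,0,0],[0,0.01,0,0],[0,0,0,0],[0,0,0,0]]]' >/dev/null; python3 w.py;python3 - <<'E'
from h import *
cl=[]
for n in("top","side"):
    im,d=env.get_image(n);cl.append(cloud(n,d)[0])
    cv2.imwrite(f"pics/{n}4.png",im[:,:,::-1])
    P,u,v=cloud(n,np.load(f"pics/{n}0.npy"))
S=np.vstack(cl);S=S[np.hypot(S[:,0]-.476,S[:,1]-.057)<.16]
S=S[(S[:,2]>.055)&(S[:,2]<.1)]
(cx,cy),wh,a=cv2.minAreaRect((S[:,:2]*1000).astype(np.float32));print("cover rect mm",cx,cy,wh,a,"pts",len(S))
w=-.245;d=S-[.476,.057,0]
C=np.c_[d[:,0]*np.cos(w)+d[:,1]*np.sin(w),-d[:,0]*np.sin(w)+d[:,1]*np.cos(w),d[:,2]]
m=(abs(C[:,0])<.11)&(abs(C[:,1])<.085);C=C[m]
print("extent",C.min(0),C.max(0));A=np.c_[C[:,:2],np.ones(len(C))];k=np.linalg.lstsq(A,C[:,2],rcond=None)[0];print("tilt x,y, z",k,"z med",np.median(C[:,2]))
E
```

```text
t 15.3 case-frame mm [  -2.9 -307.9  256.5] toolx [ 1.    -0.001 -0.001] F case [-0.  -0.1  0.6] grip 0.0
cover rect mm 477.1226501464844 56.57190704345703 (204.22711181640625, 253.0387420654297) 75.87006378173828 pts 9266
extent [-0.10997853 -0.08499506  0.0661182 ] [0.10996326 0.08495934 0.0866644 ]
tilt x,y, z [0.00040757 0.00039502 0.07639129] z med 0.07640666128500091
```

View pics/top4.png

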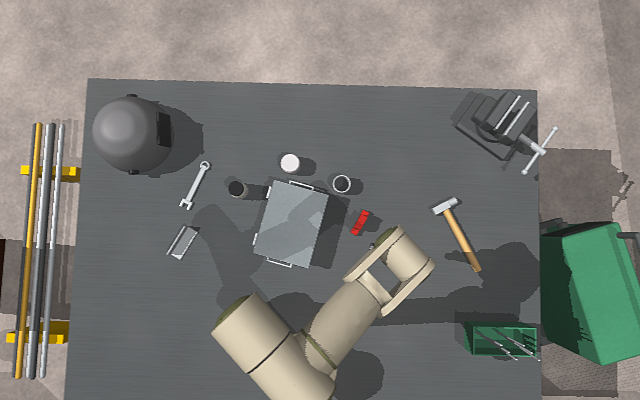

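View pics/side4.png

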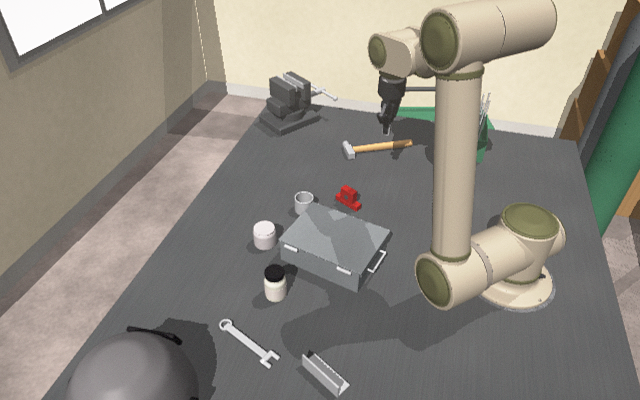

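The cover lies shut and level at (295,223) in the top view, with its plane at 76.4 mm and a tilt of about 0.0004 rad. The case centre is at (0.477, 0.057), and every bystander is at its first pixel position. The arm is clear, so I'm handing in.

```bash
python3 -c "
from rig import env
print(env.close_job())"
```

```text
the job is handed in; nothing more can be done
None
```

The case is packed: I pushed the flap down flat with the closed fingertips, then swung the cover over from behind and pressed it shut. The job was handed in at about 15.4 s, and the hand-in reports no verdict.

- **Flap:** it came to a hard stop at 20 N. The depth images then put the inside of the case at a median height of 51 mm, as the text gives for the folded flap. The flap could not be seen again once the cover was shut.
- **Cover:** it came to a hard stop at about 24 N. Its upper face measured 76.4 mm high (76.5 mm expected), with a tilt of about 0.0004 rad.
- **Case:** its centre is within about 1 mm of the first fit. The cover's outline came out as 253 x 204 mm; I had expected about 250 x 194 mm with the turned-down edge included. I put the extra down to points on the case walls or pipe and did not look further.
- **Bystanders:** all look unmoved in both views, and the arm was clear of everything. I judged them by eye and did not re-measure them.

The pushing forces stayed under about 7 N apart from the two final presses. No check failed.

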